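# Shim a resin specimen to the focus height of a locked camera microscope

### The arm

A 7-joint arm with a two-finger parallel gripper is mounted at the origin on the work surface. World frame = base frame: x ahead of the robot, y to its left, z up, the work surface at z = 0. Lengths are in m, angles in rad, forces in N, time in s.
With the tool pointing down it reaches from about 0.425 to 0.875 m from the base axis. Payload 9.9 kg.
Tool frame: the origin (TCP) lies midway between the tips of the shut fingers; the grasp point (between the pads) lies behind it (manip.grip_point_offset is the z of the grasp point in the tool frame, in m); z points along the fingers, x is the direction in which the jaws open and shut, and the axes are right-handed (so a half turn about z gives the same grasp; the last joint's range is limited). The gripper opens to 85 mm and grips with 20 to 120 N. Pads are 22 mm wide; open, the fingers measure 114 mm over their backs; the gripper's body (76 mm by 85 mm) begins 54 mm behind the grasp point. The pads swing forward as they close: fully open they stand 13 mm farther back than shut.
Start: joints at [1.023, 0.576, 0.025, 1.437, -0.015, 1.129, -0.057], TCP at [0.302, -0.604, 0.231] pointing down, gripper open.
Joint ranges: [-2.76, 2.76], [-0.34, 2.15], [-1.52, 1.57], [0.19, 2.46], [-1.09, 4.23], [0.17, 1.99], [-2.82, 2.82]. Speed limits (rad/s): [2.22, 2.22, 3.01, 3.01, 3.14, 3.14, 3.14].

### API

Orientations are given as a unit quaternion [w, x, y, z].
In Python, from bench import manip gives the robot as it stands. Calls block until the motion is done:
- manip.goto(position, orientation): joint-space move of the TCP to a pose.
- manip.servo_line(position, orientation=None, speed=0.15): straight line of the TCP; orientation=None keeps the orientation; speed is the mean speed in m/s.
- manip.move_j(angles): joint-space move.
- manip.set_gripper(opening): opening from 0.0 (shut) to 1.0 (fully open); the grip force is fixed at half the most; returns when the fingers have stopped.
- manip.wait(seconds).
- manip.solve_ik(position, orientation): joint angles nearest the present ones, or None.
- manip.get_state(): the state.
- manip.read_camera(name): name is "side" or "top" or "wrist"; returns a dict with "frame" (384x512x3 uint8, blue, green, red), "z_map" (384x512 float32, m along the optical axis (not along the pixel's ray), 0 where there is no reading), "camera_matrix" (3x3 intrinsics, pixels), "cam_to_world" (4x4, takes a point from camera to world coordinates). Camera axes: x right, y down, z forward; pixel columns grow to the right and rows downward; lengths in m; the calibration is good to about 2 mm. A picture is of the moment at which its call begins.
A pose or a line that the arm cannot do raises manip.Unreachable and nothing moves.
- manip.hand_in(): hands the job in, once; it reports no verdict.
Trained networks look in the newest picture that a camera, given by its name, has taken for a name from the list of things; names that differ only in an ending like _2 or _b are one class to them, and where a whole thing is asked for, a point or a joint stands for the part that bears it (a point fixed in the world has none). Each returns a list of dicts, best first, with "conf" (0 to 1); they miss things now and then, are a little off and sometimes report something else, mostly with a low value. They report only what shows in the picture. A call takes as long as a camera call. They do not tell look-alikes from the thing itself.
- manip.recognise(camera, query): "centre" ([x, y, z] in m, in world coordinates, good to about 4 mm: the middle of the surface that is visible of it).
- manip.mark_of(camera, query): "centre" ([x, y, z] in m, in world coordinates, good to about 4 mm: a listed point, or the origin of a listed thing).
The state is a dict: "time_s": time; "qpos": joint angles; "qd": joint speeds; "effort": joint torques, N m; "tcp_pos": TCP position; "tool_rot": TCP orientation; "wrist_force": force on the tool from outside, world axes, zero at the start; "wrist_torque": the same for the moment, N m; "gripper_width": opening from 0.0 (shut) to 1.0 (fully open).
Only numpy, scipy, OpenCV 4.12 (cv2) and the standard library are available. Lean on these libraries where they do the work, as an engineer would, in place of code of your own. Each camera call takes 0.05 s, during which the arm holds its last target.

### The job

The camera microscope's head is locked at its calibrated height and is sharp 100 mm below its lens rim: choose from the coloured spacer plates on the mat and stack them flat on the white base, centred under the lens, so that the top of the amber beetle block will come as near to that height as the plates allow. Then set the beetle block gently, without dropping it, upright on the stack with its middle straight below the lens. Do not bump the microscope head, leave the plates you do not need on the mat, leave the leaf block, the dish and the dropper bottle alone, and let go of everything.

Things in the scene. Friction and masses are not known exactly. Their poses are not given: they have to be found in the camera images.
- stand: White base plate of the camera microscope, 250 x 200 mm, fixed. Origin on the bench straight below the lens; the base's top is 18 mm above it. The plate reaches 90 mm from the origin along its -x, 160 mm along +x, 100 mm to either side. A steel column (28 mm across, 400 mm tall, foot 56 mm wide) stands 125 mm from the origin along its +x, the side away from the robot.
- head: Microscope head, fixed, axes as the stand's. Origin at the centre of the lens rim. Above the rim: black lens 38 mm across to 56 mm, white body 52 mm across to 136 mm, camera box 46 mm square to 176 mm; an arm 30 mm wide runs back along +x to the column. A tool pointing straight down cannot work under it; one leaning 35 to 45 degrees towards the robot, left or right has room; what it carries must be gripped at the same lean.
- lens (a point): Centre of the round lens rim that faces down; z up. Its height differs from start to start: about 154 to 172 mm above the top of the base. It does not move.
- mat: Thin dark rubber mat, 220 x 230 x 3 mm, fixed, flat on the bench at the robot's right. Origin at the centre of its underside. The four plate places lie at about +-50 mm in its x and +-55 mm in its y, the plates square to the mat within about 0.1 rad.
- plate10_top (a point): Centre of the top face of the yellow plate.
- plate15_top (a point): Centre of the top face of the blue plate.
- plate20_top (a point): Centre of the top face of the red plate.
- plate30_top (a point): Centre of the top face of the green plate.
- beetle: The specimen: amber see-through resin block with a dark beetle inside, 46 mm (its x) by 36 mm (its y) by 20 mm tall, 42 g, lying on the bench at the robot's left. Origin at the centre of its underside, z up.
- beetle_top (a point): Centre of the beetle block's top face, 20 mm above its origin.
- leaf: Bystander: clear resin block of the same size with a green leaf inside, at the robot's left; it may have changed places with the beetle block. Origin at the centre of its underside.
- dish: Bystander: flat clear lidded dish, 94 mm across, 16 mm tall, at the far left. Origin at the centre of its underside.
- dropper: Bystander: small amber dropper bottle, 34 mm across, 106 mm tall, at the far right. Origin at the centre of its underside.
- plate10: Yellow acrylic spacer plate, 10 mm thick, 52 mm square with a 17 mm hole through its middle, about 32 g, square edges; starts flat on the mat in any of its four places. Origin at the centre of its underside, z up.
- plate15: Blue acrylic spacer plate, 15 mm thick, 52 mm square with a 17 mm hole through its middle, about 48 g, square edges; starts flat on the mat in any of its four places. Origin at the centre of its underside, z up.
- plate20: Red acrylic spacer plate, 20 mm thick, 52 mm square with a 17 mm hole through its middle, about 64 g, square edges; starts flat on the mat in any of its four places. Origin at the centre of its underside, z up.
- plate30: Green acrylic spacer plate, 30 mm thick, 52 mm square with a 17 mm hole through its middle, about 96 g, square edges; starts flat on the mat in any of its four places. Origin at the centre of its underside, z up.
Things that resemble listed ones, but are neither listed nor needed, are in the scene too. Of the things shaped like the plate10, the yellow one is meant.

How it is judged:
On the way:
1. the plates stand stacked and released under the lens before the block goes on: top 120 mm below the lens rim within 3.5 mm, top plate within 15 mm of the lens axis (((horizontal distance between plate10 and lens below 0.015 m and angle between plate10's own z axis and vertical below 0.06 rad and z of plate10_top in the frame of lens between -0.1235 and -0.1165 m and contact force between the fingers and plate10 below 0.05 N and linear speed of plate10 below 0.02 m/s) or (horizontal distance between plate15 and lens below 0.015 m and angle between plate15's own z axis and vertical below 0.06 rad and z of plate15_top in the frame of lens between -0.1235 and -0.1165 m and contact force between the fingers and plate15 below 0.05 N and linear speed of plate15 below 0.02 m/s) or (horizontal distance between plate20 and lens below 0.015 m and angle between plate20's own z axis and vertical below 0.06 rad and z of plate20_top in the frame of lens between -0.1235 and -0.1165 m and contact force between the fingers and plate20 below 0.05 N and linear speed of plate20 below 0.02 m/s) or (horizontal distance between plate30 and lens below 0.015 m and angle between plate30's own z axis and vertical below 0.06 rad and z of plate30_top in the frame of lens between -0.1235 and -0.1165 m and contact force between the fingers and plate30 below 0.05 N and linear speed of plate30 below 0.02 m/s)) and horizontal distance between beetle and lens above 0.03 m), for 0.2 s.
At the end, for the whole second after the job is handed in: The beetle block rests upright (within 0.06 rad), released and still, on the spacer plates, its top face 100 mm below the lens rim within 3.5 mm and its middle within 8 mm of the lens axis; every plate lies either flat in the stack, its middle within 15 mm of the lens axis, or on the mat (z of beetle_top in the frame of lens between -0.1035 and -0.0965 m and horizontal distance between beetle_top and lens below 0.008 m and angle between beetle's own z axis and vertical below 0.06 rad and (contact force between beetle and plate10 above 0.03 N or contact force between beetle and plate15 above 0.03 N or contact force between beetle and plate20 above 0.03 N or contact force between beetle and plate30 above 0.03 N) and ((x of plate10 in the frame of mat between -0.11 and 0.11 m and y of plate10 in the frame of mat between -0.115 and 0.115 m and z of plate10 in the frame of mat below 0.008 m) or (horizontal distance between plate10 and lens below 0.015 m and angle between plate10's own z axis and vertical below 0.06 rad)) and ((x of plate15 in the frame of mat between -0.11 and 0.11 m and y of plate15 in the frame of mat between -0.115 and 0.115 m and z of plate15 in the frame of mat below 0.008 m) or (horizontal distance between plate15 and lens below 0.015 m and angle between plate15's own z axis and vertical below 0.06 rad)) and ((x of plate20 in the frame of mat between -0.11 and 0.11 m and y of plate20 in the frame of mat between -0.115 and 0.115 m and z of plate20 in the frame of mat below 0.008 m) or (horizontal distance between plate20 and lens below 0.015 m and angle between plate20's own z axis and vertical below 0.06 rad)) and ((x of plate30 in the frame of mat between -0.11 and 0.11 m and y of plate30 in the frame of mat between -0.115 and 0.115 m and z of plate30 in the frame of mat below 0.008 m) or (horizontal distance between plate30 and lens below 0.015 m and angle between plate30's own z axis and vertical below 0.06 rad)) and linear speed of beetle below 0.02 m/s and contact force between the fingers and beetle below 0.05 N); the robot touches nothing.
It fails at once if the microscope head is bumped (more than 5 N) (contact force between anything else and head above 5 N).
It fails at once if the beetle block is dropped (falls free faster than 0.45 m/s, about 1 cm) (contact force between the fingers and beetle below 0.02 N and linear speed of beetle above 0.45 m/s).
It fails at once if the leaf block, dish or dropper bottle is moved more than 20 mm (distance of any of leaf, dish, dropper from where it was at the start of the episode above 0.02 m).
It also fails if it takes over 72 s, if anything falls off the work surface, if the arm or the gripper's body presses on something with over 40 N, if the wrist force passes 120 N, or if a joint passes its speed limit or range.

## Working session

There is one attempt and no reset: what is moved stays moved. The work goes in short steps, each a Python script; the robot and the scene stay as the last script left them, time stands still between calls to the robot, and variables do not carry over. Pictures are saved under pics/ and viewed, and the job is handed in when it is done.

```bash
ls; mkdir -p pics; python3 - <<'E'
from bench import manip
import cv2,numpy as np
print(manip.get_state()); print(manip.grip_point_offset)
for c in ["side","top"]:
    r=manip.read_camera(c); cv2.imwrite(f"pics/{c}0.png",r["frame"]); np.savez(f"{c}0.npz",**r)
    print(c,r["camera_matrix"].tolist(),r["cam_to_world"].round(3).tolist())
    for q in ["stand","head","lens","mat","plate10_top","plate15_top","plate20_top","plate30_top","beetle_top","leaf","dish","dropper"]:
        print(c,q,[(np.round(d["centre"],4).tolist(),round(d["conf"],2)) for d in manip.mark_of(c,q)][:3])
E
```

```text
pics
{'time_s': 0.0, 'qpos': array([ 1.02318338,  0.57650343,  0.0248042 ,  1.43793428, -0.0150057 ,
        1.12899842, -0.05650473]), 'qd': array([-0.00062468, -0.00035396,  0.00026151,  0.00024949, -0.00012816,
       -0.00130732,  0.00059939]), 'effort': array([ 5.68059695e-04, -7.65762734e+01,  2.25154951e+00, -2.85969490e+01,
        1.55685854e-02,  1.26839054e-02,  1.45554122e-05]), 'tcp_pos': array([ 0.30178698, -0.60325773,  0.23045177]), 'tool_rot': array([-4.10727910e-04,  8.50709751e-01, -5.25635074e-01, -7.21154356e-04]), 'wrist_force': array([0.83882484, 0.76660535, 0.61461832]), 'wrist_torque': array([-0.01985422,  0.00881103, -0.03234478]), 'gripper_width': 0.9984684965132975}
-0.0187
side [[437.90144463180576, 0.0, 258.5622532010099], [0.0, 437.90144463180576, 196.38315824151815], [0.0, 0.0, 1.0]] [[-0.833, -0.411, 0.37, 0.018], [-0.553, 0.627, -0.548, 0.655], [-0.006, -0.661, -0.75, 1.146], [0.0, 0.0, 0.0, 1.0]]
side stand [([0.601, 0.0738, 0.0021], 0.93), ([0.4373, -0.3446, 0.0159], 0.63), ([0.5967, 0.0703, 0.1774], 0.19)]
side head [([0.5997, 0.0692, 0.1779], 0.9
[... 1006 characters left out ...]
), ([0.5993, 0.0732, 0.1784], 0.32)]
top head [([0.5968, 0.0724, 0.1833], 0.84)]
top lens [([0.5986, 0.0743, 0.1802], 0.97)]
top mat [([0.5008, -0.3019, -0.0019], 0.62), ([0.5341, -0.3605, 0.0171], 0.57)]
top plate10_top [([0.497, -0.5176, 0.0129], 0.81), ([0.2799, -0.3391, 0.0138], 0.78), ([0.4315, -0.347, 0.0124], 0.74)]
top plate15_top [([0.5357, -0.3584, 0.0178], 0.69)]
top plate20_top [([0.4611, -0.2448, 0.0214], 0.71)]
top plate30_top [([0.5513, -0.2594, 0.0328], 0.67)]
top beetle_top [([0.4268, 0.3258, 0.0196], 0.69), ([0.4627, -0.239, 0.0203], 0.29)]
top leaf [([0.5556, 0.3541, 0.0019], 0.77)]
top dish [([0.6611, 0.3909, 0.0017], 0.57)]
top dropper [([0.7395, -0.2176, -0.001], 0.71)]
```

View pics/side0.png

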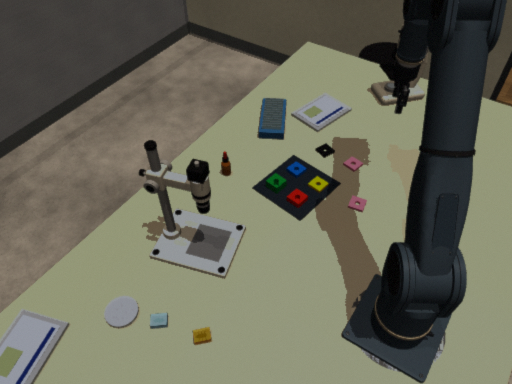

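View pics/top0.png

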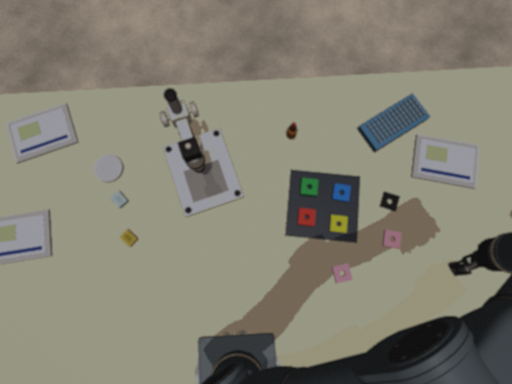

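Pictures: on the mat are green (side 276,180), blue (296,168), yellow (318,184) and red (297,197) plates. Look-alikes off the mat are pink (353,163 and 357,203) and black (325,150). The beetle is at (201,335), the leaf at (158,320), and the head at (200,185). Next I'll measure the head height from depth, using the camera box top (rim + 176 mm) against the base top.

```bash
cat > h.py <<'E'
import numpy as np,cv2
def cloud(r):
    K=r["camera_matrix"];T=r["cam_to_world"];z=r["z_map"].astype(float)
    v,u=np.mgrid[:z.shape[0],:z.shape[1]]
    P=np.stack([(u-K[0,2])/K[0,0]*z,(v-K[1,2])/K[1,1]*z,z],-1)@T[:3,:3].T+T[:3,3]
    P[z<=0]=np.nan
    return P
def save(name,img,u0,v0,u1,v1,s):
    cv2.imwrite(name,cv2.resize(img[v0:v1,u0:u1],None,fx=s,fy=s,interpolation=cv2.INTER_CUBIC))
E
python3 - <<'E'
from h import *
for c in ["side","top"]:
    r=np.load(f"{c}0.npz");P=cloud(r)
    x,y,z=P[...,0],P[...,1],P[...,2]
    m=(np.hypot(x-.6,y-.073)<.06)&(z>.15)
    zz=z[m]; h,e=np.histogram(zz,bins=np.arange(.15,.40,.004))
    print(c,[(round(a,3),int(b)) for a,b in zip(e,h) if b])
    b=m&(z>.34)
    print("boxtop",np.nanmedian(z[b]), np.nanmean(P[b],0),b.sum())
    b=(abs(x-.6)<.15)&(abs(y-.073)<.13)&(z>.008)&(z<.03)
    print("base",np.nanmedian(z[b]),b.sum(), np.nanmean(P[b],0))
    t=(abs(x-.45)<.2)&(abs(y-.25)<.06)&(z<.01); print("table",np.nanmedian(z[t]),t.sum())
    mt=(abs(x-.5)<.1)&(abs(y+.305)<.1)&(z<.01); print("mat",np.nanmedian(z[mt]))
save("pics/shead.png",np.load("side0.npz")["frame"],130,130,260,280,4)
save("pics/thead.png",np.load("top0.npz")["frame"],150,80,260,220,4)
from bench import manip
r=manip.read_camera("wrist");cv2.imwrite("pics/w0.png",r["frame"]);print(r["camera_matrix"],r["cam_to_world"])
np.savez("w0.npz",**r)
s=manip.get_state();print(s["tcp_pos"])
E
```

```text
side [(np.float64(0.178), 6), (np.float64(0.182), 7), (np.float64(0.186), 10), (np.float64(0.19), 8), (np.float64(0.194), 9), (np.float64(0.198), 12), (np.float64(0.202), 14), (np.float64(0.206), 11), (np.float64(0.21), 11), (np.float64(0.214), 14), (np.float64(0.218), 15), (np.float64(0.222), 10), (np.float64(0.226), 6), (np.float64(0.23), 6), (np.float64(0.234), 2), (np.float64(0.238), 14), (np.float64(0.242), 15), (np.float64(0.246), 14), (np.float64(0.25), 16), (np.float64(0.254), 23), (np.float64(0.258), 16), (np.float64(0.262), 34), (np.float64(0.266), 24), (np.float64(0.27), 32), (np.float64(0.274), 25), (np.float64(0.278), 35), (np.float64(0.282), 29), (np.float64(0.286), 34), (np.float64(0.29), 36), (np.float64(0.294), 79), (np.float64(0.298), 34), (np.float64(0.302), 21), (np.float64(0.306), 22), (np.float64(0.31), 22), (np.float64(0.314), 18), (np.float64(0.318), 28), (np.float64(0.322), 24), (np.float64(0.326), 23), (np.float64(0.33), 25), (np.float64(0.334), 27), (np.float64(0.338), 21), (np.float64(0.342), 30), (np.float64(0.346), 21), (np.float64(0.35), 39), (np.float6
[... 1349 characters left out ...]
3), (np.float64(0.362), 9), (np.float64(0.366), 12), (np.float64(0.37), 1)]
boxtop 0.35552404776856794 [0.59425461 0.0717299  0.35527254] 379
base 0.017520896114444406 3700 [0.61035679 0.07682753 0.01747298]
table -0.0006497965133964723 4638
mat 0.002554297353335566
[[271.02070094   0.         260.42263873]
 [  0.         271.02070094 190.9446663 ]
 [  0.           0.           1.        ]] [[ 4.47497570e-01 -8.49263681e-01 -2.80173383e-01  3.73854811e-01]
 [-8.94285146e-01 -4.24950372e-01 -1.40254266e-01 -5.67068916e-01]
 [ 5.30709750e-05  3.13318337e-01 -9.49648154e-01  3.73706894e-01]
 [ 0.00000000e+00  0.00000000e+00  0.00000000e+00  1.00000000e+00]]
[ 0.30197952 -0.60366657  0.23127444]
```

View pics/shead.png

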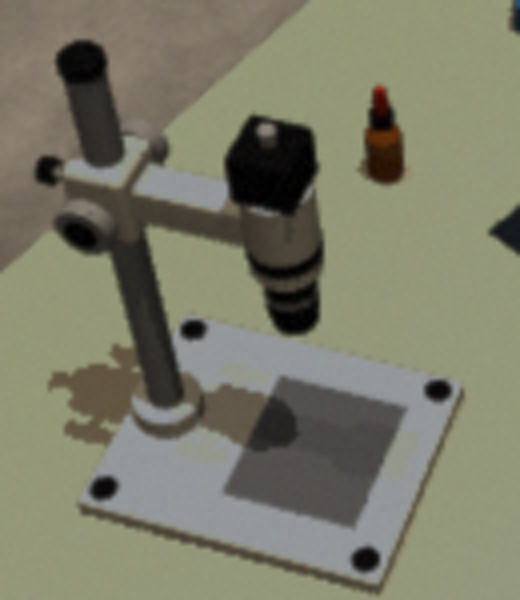

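View pics/w0.png

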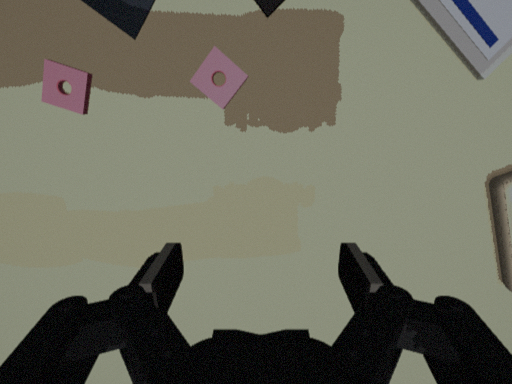

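```bash
cat >> h.py <<'E'
def rect(P,mask):
    """min-area rect of masked points' xy -> centre, size, yaw of first edge"""
    p=P[mask][:,:2].astype(np.float32)
    return cv2.minAreaRect(p)
def Rt(az,L):
    """hand offset azimuth az (rad), lean L from vertical; camera outside"""
    a=np.array([np.cos(az),np.sin(az),0]);u=np.array([0,0,1.])
    z=-(np.sin(L)*a+np.cos(L)*u); y=-(np.cos(L)*a-np.sin(L)*u); x=np.cross(y,z)
    return np.stack([x,y,z],1)
def q(R):
    from scipy.spatial.transform import Rotation as Ro
    v=Ro.from_matrix(R).as_quat(); return np.array([v[3],*v[:3]])
def padpoly(L,tip_h,w=.022,l=.037):
    # in plane coords (outward s, height h), tip centre at s=0,h=tip_h
    d=np.array([-np.cos(L),np.sin(L)]); b=np.array([np.sin(L),np.cos(L)]) # +y (inward-up), back along axis
    c=np.array([0,tip_h])
    return np.array([c+d*w/2,c-d*w/2,c-d*w/2+b*l,c+d*w/2+b*l],np.float32)
def contact_s(L,tip_h,t):
    strip=np.array([[-.026,0],[.026,0],[.026,t],[-.026,t]],np.float32)
    A,poly=cv2.intersectConvexConvex(padpoly(L,tip_h)*1000,strip*1000+np.float32([[-200,0],[200,0],[200,0],[-200,0]]))
    m=cv2.moments(poly); return A,m["m10"]/m["m00"]/1000,m["m01"]/m["m00"]/1000
E
python3 - <<'E'
from h import *
from bench import manip
for c in ["side","top"]:
    r=np.load(f"{c}0.npz");P=cloud(r);x,y,z=np.moveaxis(P,-1,0);f=r["frame"]
    b=(abs(x-.62)<.16)&(abs(y-.08)<.16)&(z>.011)&(z<.025)
    rc=rect(P,b);print(c,"base rect",rc)
    hsv=cv2.cvtColor(f,cv2.COLOR_BGR2HSV)
    top=(np.hypot(x-.6,y-.073)<.045)&(abs(z-.3555)<.006)
    A=np.c_[x[top],y[top],np.ones(top.sum())]
    print("boxtop med",np.median(z[top]),top.sum(),rect(P,top))
    for n,h0,h1,t,cx,cy in [("y",20,35,.01,.43,-.347),("b",100,130,.015,.535,-.36),("r",0,10,.02,.4625,-.242),("g",45,85,.03,.556,-.26),("beetle",10,30,.02,.428,.327)]:
        m=(np.hypot(x-cx,y-cy)<.05)&(hsv[...,0]>=h0)&(hsv[...,0]<=h1)&(hsv[...,1]>120)
        mt=m&(abs(z-(t+(.003 if n!="beetle" else 0)))<.004)
        rc=rect(P,mt if mt.sum()>20 else m);print(n,m.sum(),mt.sum(),np.round(rc[0],4),np.round(rc[1],4),round(rc[2],1),"z",np.nanmedian(z[mt]))
    m=(abs(x-.5)<.15)&(abs(y+.3)<.15)&(f.max(-1)<70)&(z<.008)
    print("mat",rect(P,m))
L=np.radians(38)
for nm,p in [("lens",(.6,.074,.03)),("y",(.431,-.347,.01)),("g",(.556,-.26,.01)),("b",(.535,-.36,.01)),("r",(.4625,-.242,.01)),("beetle",(.428,.327,.01))]:
    print(nm,[int(a) for a in range(-180,180,15) if manip.solve_ik(np.array(p),q(Rt(np.radians(a),L))) is not None])
for t in (.01,.02,.03):
    for th in(.0085,.0105,.014): print(t,th,contact_s(L,th,t))
E
```

```text
side base rect ((0.6322330832481384, 0.08656847476959229), (0.2509836256504059, 0.203191339969635), 16.063322067260742)
boxtop med 0.3562988540588393 236 ((0.5983293056488037, 0.07739715278148651), (0.04662049189209938, 0.04837137088179588), 18.129108428955078)
y 216 145 [ 0.4364 -0.341 ] [0.0567 0.0561] 83.2 z 0.012771051620137364
b 234 136 [ 0.5355 -0.3584] [0.0557 0.0546] 75.5 z 0.017699158044453323
r 233 165 [ 0.4626 -0.2394] [0.055  0.0564] 79.2 z 0.022859007625001926
g 293 148 [ 0.5568 -0.2549] [0.0552 0.0565] 78.3 z 0.03296308071984244
beetle 256 216 [0.4284 0.3273] [0.0456 0.0367] 44.4 z 0.020287863206517875
mat ((0.49925675988197327, -0.29974687099456787), (0.23518061637878418, 0.22418628633022308), 81.54291534423828)
top base rect ((0.6302863359451294, 0.08275236934423447), (0.2505415081977844, 0.20010198652744293), 16.049867630004883)
boxtop med 0.35556358205527105 326 ((0.5967169404029846, 0.0728006437420845), (0.04541085660457611, 0.04547598958015442), 16.009593963623047)
y 285 229 [ 0.4325 -0.3439] [0.0521 0.0525] 80.5 z 0.01285523689655177
b 301 222 [ 0.5332 -0.3627] [
[... 1010 characters left out ...]
105, 120, 135, 150, 165]
0.01 0.0085 (70.52545928955078, 0.007293111920356751, 0.0072425745725631695)
0.01 0.0105 (40.545833587646484, 0.007625548978646595, 0.007909241278966268)
0.01 0.014 (7.920795917510986, 0.00820731433232625, 0.009075908025105795)
0.02 0.0085 (321.0616149902344, 0.006713239513479337, 0.013585308385031828)
0.02 0.0105 (265.2248229980469, 0.0063995007458987055, 0.014445373235428955)
0.02 0.014 (168.1250762939453, 0.006545127868652344, 0.01574257469177246)
0.03 0.0085 (600.24560546875, 0.009586715556310747, 0.0188944673178182)
0.03 0.0105 (544.4088134765625, 0.008927265543647726, 0.01985800232667926)
0.03 0.014 (446.6944274902344, 0.007846519424933732, 0.02152225293267216)
```

Look-alike check: the candidates for plate10 are the yellow one on the mat (side 318,184) and the pink ones (353,163 and 357,203). The yellow one matches the description. The rim works out at about 162 mm above the base, so I need a 42 mm stack. 30+10 is nearest, and green is needed for both 40 and 45, so I'll start with green and recheck the height later.

```bash
cat >> h.py <<'E'
LEAN=np.radians(38); LENS=np.array([.598,.0745])
def bk(w): return .013*(w/.085)**2
def tcp_for(xy,base_z,az,tip_h,t,w):
    A,s,hh=contact_s(LEAN,tip_h,t); R=Rt(az,LEAN); a=np.array([np.cos(az),np.sin(az)])
    tip=np.array([*(np.array(xy)-s*a),base_z+tip_h])
    return tip+R[:,2]*bk(w),R
def pick(xy,yaw_az,base_z,t,w,tip_h,back=.09):
    from bench import manip
    p,R=tcp_for(xy,base_z,yaw_az,tip_h,t,w)
    manip.set_gripper(1.0) if manip.get_state()["gripper_width"]<.9 else None
    manip.goto(p-R[:,2]*back,q(R)); 
    return p,R
E
python3 - <<'E'
from h import *
from bench import manip
import cv2
az=np.radians(-100.5)
im=np.load("side0.npz")["frame"]; save("pics/mat.png",im,230,130,390,230,5)
p,R=pick((.5557,-.2565),az,.003,.03,.052,.0105)
s=manip.get_state();print(p,s["tcp_pos"],s["qpos"].round(2),s["time_s"])
r=manip.read_camera("wrist");cv2.imwrite("pics/w1.png",r["frame"]);np.savez("w1.npz",**r)
P=cloud(r);x,y,z=np.moveaxis(P,-1,0);hsv=cv2.cvtColor(r["frame"],cv2.COLOR_BGR2HSV)
m=(hsv[...,0]>=45)&(hsv[...,0]<=85)&(hsv[...,1]>120)&(abs(z-.033)<.004)&(np.hypot(x-.556,y+.256)<.05)
print(m.sum(),rect(P,m),np.median(z[m]))
for pt in ["plate30_top"]: print(manip.mark_of("wrist",pt))
E
```

```text
[ 0.55787273 -0.24477699  0.00966607] [ 0.54748442 -0.29998549  0.08083401] [ 0.52  0.92  0.41  1.5  -0.84  1.38 -2.04] 3.0833
2150 ((0.555261492729187, -0.2585551142692566), (0.052870865911245346, 0.05198210850358009), 80.21572875976562) 0.0324977637182054
[{'centre': [0.5581, -0.2572, 0.0364], 'conf': 0.6}]
```

View pics/w1.png

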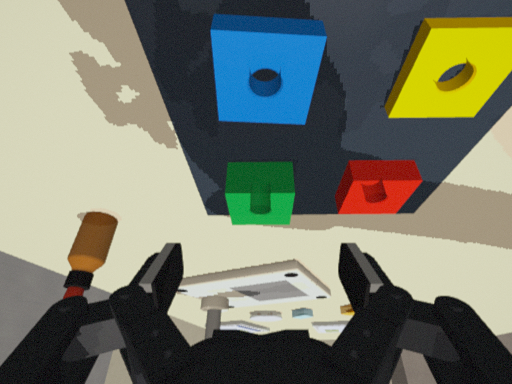

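View pics/mat.png

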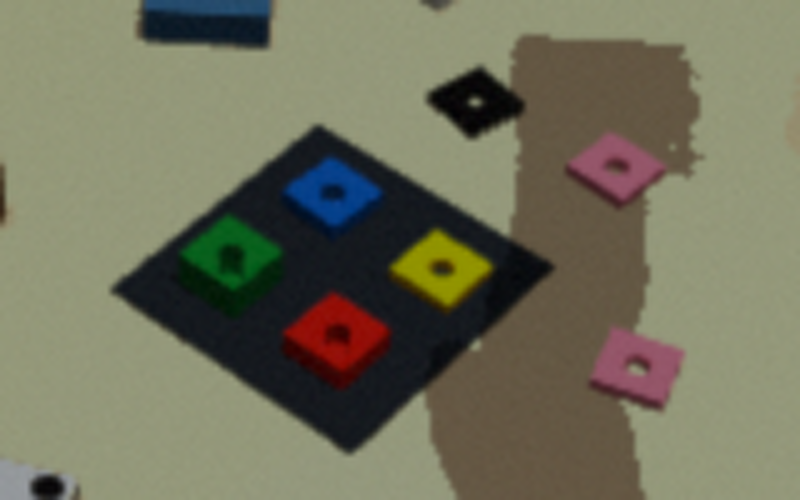

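The crop confirms it: green (side 276,180) and yellow (318,184) are on the mat, and the pink and black ones lie off it. In the wrist view green sits between the fingers at (260,190). Its centre is (.5553,-.2585), so I'll grasp it.

```bash
python3 - <<'E'
from h import *
from bench import manip
az=np.radians(-99.8)
p,R=tcp_for((.5553,-.2582),.003,az,.0105,.03,.052)
manip.servo_line(p,q(R),speed=.12)
s=manip.get_state();print(p,s["tcp_pos"],s["wrist_force"].round(1))
manip.set_gripper(0.0)
s=manip.get_state();print(s["gripper_width"]*85,s["wrist_force"].round(1),s["time_s"],s["tcp_pos"])
if s["gripper_width"]>.4:
    manip.servo_line(p+[0,0,.08],q(R),speed=.15)
    np.save("green_p.npy",p)
    r=manip.read_camera("wrist");cv2.imwrite("pics/w2.png",r["frame"])
    s=manip.get_state();print(s["gripper_width"]*85,s["wrist_force"].round(1),s["time_s"])
    # placement plan
    d=np.array([*(LENS-(.5553,-.2582)),.015+.001]); pp=p+d
    for b in (0,.09): print(manip.solve_ik(pp-R[:,2]*b,q(R)))
E
```

```text
[ 0.55732935 -0.24645132  0.00966607] [ 0.55738429 -0.24732546  0.01006334] [-0.2 -0.6  0.1]
50.52705957345279 [-1.2 -1.8  5.6] 4.4917 [ 0.55743156 -0.24720681  0.01031752]
50.40391192359412 [-0.  -0.  -0.1] 5.225
[ 0.22370165  0.80949659 -0.11403826  1.93339116 -1.05324503  0.68296576
 -2.2351511 ]
[ 0.08865061  0.72076103  0.25159697  1.90052699 -1.06828787  0.99109421
 -2.20027138]
```

View pics/w2.png

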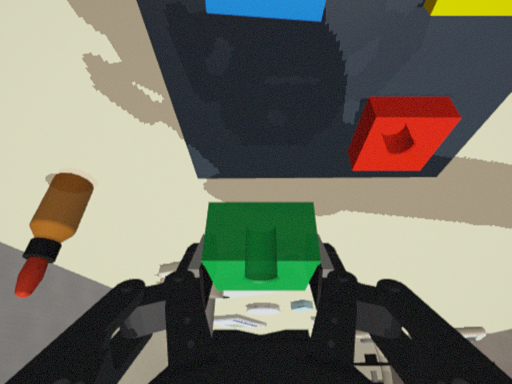

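Green is held level between the pads. Joint 5 is near its limit at this azimuth, so I'll look for a better one for the placing.

```bash
cat >> h.py <<'E'
LO=np.array([-2.76,-.34,-1.52,.19,-1.09,.17,-2.82]);HI=np.array([2.76,2.15,1.57,2.46,4.23,1.99,2.82])
def place_pose(p,R,az0,obj_xy,az,obj_base,new_base,xy,dz=.001):
    """tool pose that puts the held object (centre obj_xy at grasp) at xy"""
    th=az-az0; c,s=np.cos(th),np.sin(th); Rz=np.array([[c,-s,0],[s,c,0],[0,0,1]])
    rel=Rz@(p-np.array([*obj_xy,obj_base]))
    return np.array([*xy,new_base+dz])+rel, Rz@R
E
python3 - <<'E'
from h import *
from bench import manip
az0=np.radians(-99.8);p=np.load("green_p.npy");R=Rt(az0,LEAN)
for a in range(-160,-60,10):
    pp,RR=place_pose(p,R,az0,(.5553,-.2582),np.radians(a),.003,.018,LENS)
    o=[]
    for b in (0,.1):
        j=manip.solve_ik(pp-RR[:,2]*b,q(RR)); o.append(None if j is None else (round(min((j-LO).min(),(HI-j).min()),2),j.round(2).tolist()))
    print(a,o)
E
```

```text
-160 [(np.float64(0.09), [0.63, 1.11, -1.29, 2.37, 2.19, 1.0, -0.13]), None]
-150 [(np.float64(0.13), [0.72, 1.11, -1.29, 2.33, 2.17, 0.82, 0.12]), (np.float64(0.05), [0.83, 0.83, -1.29, 2.41, 2.1, 0.58, 0.05])]
-140 [(np.float64(0.19), [0.78, 1.12, -1.29, 2.27, 2.06, 0.65, 0.43]), (np.float64(0.13), [0.92, 0.86, -1.28, 2.33, 1.9, 0.41, 0.5])]
-130 [(np.float64(0.13), [0.74, 0.99, -1.06, 2.19, 2.03, 0.3, 0.6]), (np.float64(0.19), [0.98, 0.92, -1.3, 2.22, 1.41, 0.36, 1.2])]
-120 [(np.float64(0.22), [0.86, 1.16, -1.3, 2.1, 1.45, 0.49, 1.39]), (np.float64(0.16), [0.66, 0.67, -0.63, 2.12, -0.87, 0.33, -2.66])]
-110 [(np.float64(0.0), [0.41, 0.81, -0.41, 2.03, -1.09, 0.41, -2.33]), (np.float64(0.01), [0.28, 0.64, -0.03, 2.01, -1.08, 0.75, -2.32])]
-100 [(np.float64(0.04), [0.23, 0.81, -0.12, 1.94, -1.05, 0.68, -2.24]), (np.float64(0.03), [0.08, 0.71, 0.27, 1.9, -1.06, 1.01, -2.2])]
-90 [(np.float64(0.02), [0.03, 0.85, 0.19, 1.84, -1.07, 0.95, -2.11]), (np.float64(0.13), [0.06, 0.76, 0.32, 1.77, -0.96, 1.14, -2.18])]
-80 [(np.float64(0.12), [-0.01, 0.89, 0.25, 1.75, -0.97, 1.07, -2.07]), (np.float64(0.23), [0.05, 0.81, 0.31, 1.65, -0.86, 1.24, -2.15])]
-70 [(np.float64(0.24), [-0.03, 0.92, 0.25, 1.65, -0.85, 1.16, -2.05]), (np.float64(0.33), [0.03, 0.85, 0.29, 1.52, -0.76, 1.34, -2.12])]
```

```bash
python3 - <<'E'
from h import *
from bench import manip
az0=np.radians(-99.8);p=np.load("green_p.npy");R=Rt(az0,LEAN)
pp,RR=place_pose(p,R,az0,(.5553,-.2582),np.radians(-75),.003,.018,LENS,dz=.0015)
manip.goto(pp-RR[:,2]*.1,q(RR))
s=manip.get_state();print(s["gripper_width"]*85,s["qpos"].round(2),s["time_s"])
r=manip.read_camera("wrist");cv2.imwrite("pics/w3.png",r["frame"]);np.savez("w3.npz",**r)
manip.servo_line(pp,q(RR),speed=.1)
s=manip.get_state();print(s["tcp_pos"]-pp,s["wrist_force"].round(1),s["time_s"])
np.savez("gplace.npz",pp=pp,RR=RR)
r=manip.read_camera("side");save("pics/s4.png",r["frame"],130,130,260,280,4);np.savez("s4.npz",**r)
r=manip.read_camera("wrist");cv2.imwrite("pics/w4.png",r["frame"])
E
```

```text
51.0322612337474 [ 0.04  0.83  0.3   1.58 -0.81  1.29 -2.14] 6.3083
[ 0.00048805 -0.00065973  0.00036965] [ 0.9  1.  -0.9] 7.5083
```

View pics/w3.png

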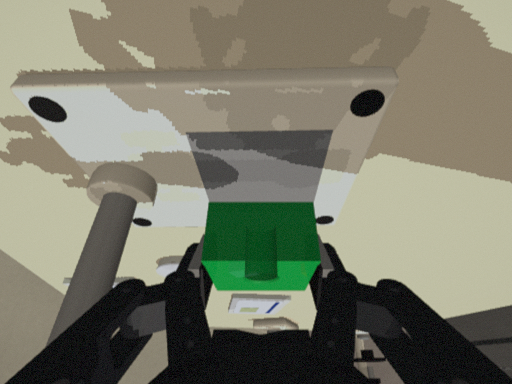

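View pics/s4.png

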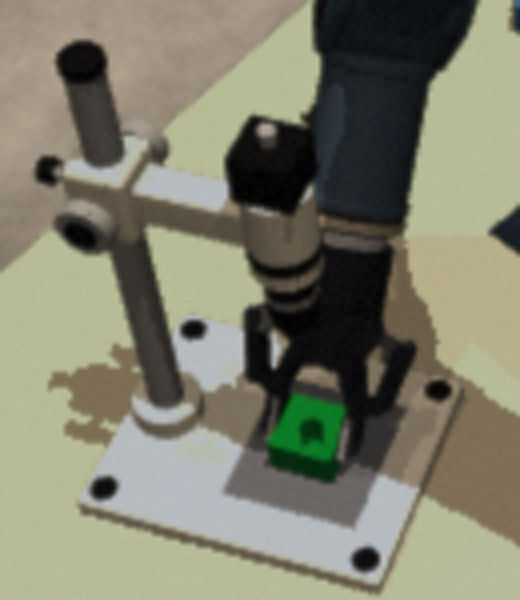

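View pics/w4.png

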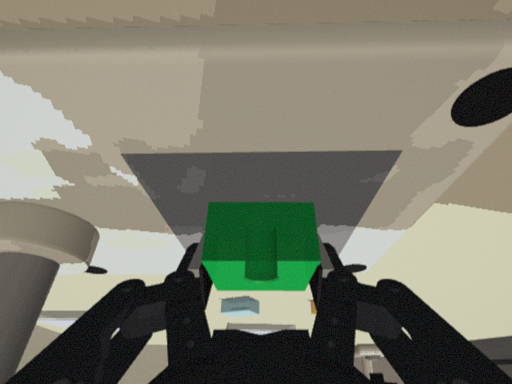

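Green is over the dark patch, level and centred (side crop 308,440). I'll release it, back out, and measure the plate and lens.

```bash
python3 - <<'E'
from h import *
from bench import manip
g=np.load("gplace.npz");pp,RR=g["pp"],g["RR"]
manip.servo_line(pp-[0,0,.0012],q(RR),speed=.03)
print(manip.get_state()["wrist_force"].round(1))
manip.set_gripper(1.0)
manip.servo_line(pp-RR[:,2]*.12,q(RR),speed=.15)
print(manip.get_state()["time_s"])
for c in ("wrist","side","top"):
    r=manip.read_camera(c);np.savez(f"{c}5.npz",**r)
    P=cloud(r);x,y,z=np.moveaxis(P,-1,0);hsv=cv2.cvtColor(r["frame"],cv2.COLOR_BGR2HSV)
    near=np.hypot(x-.598,y-.0745)<.06
    m=(hsv[...,0]>=45)&(hsv[...,0]<=85)&(hsv[...,1]>120)&(abs(z-.048)<.005)&near
    if m.sum()>20: print(c,m.sum(),rect(P,m),np.median(z[m]))
    print(c,[ (np.round(d["centre"],4),round(d["conf"],2)) for n in ("lens","plate30_top") for d in manip.mark_of(c,n)[:2]])
cv2.imwrite("pics/w5.png",np.load("wrist5.npz")["frame"])
r=np.load("wrist5.npz");print(r["cam_to_world"].round(3))
E
```

```text
[ 0.3 -2.8  2.3]
9.2583
wrist 1864 ((0.5979671478271484, 0.07489447295665741), (0.05176171660423279, 0.05415740981698036), 14.942485809326172) 0.04738636524699372
wrist [(array([0.6009, 0.068 , 0.0174]), 0.68), (array([0.5984, 0.075 , 0.0508]), 0.79)]
side 231 ((0.6000617742538452, 0.07862775027751923), (0.05382479727268219, 0.055736005306243896), 14.2830228805542) 0.04808245837050085
side [(array([0.6027, 0.0749, 0.1773]), 0.88), (array([0.6009, 0.0771, 0.0476]), 0.61)]
top [(array([ 0.4324, -0.3479,  0.0146]), 0.46)]
[[-0.966 -0.144 -0.216  0.653]
 [-0.26   0.535  0.804 -0.13 ]
 [ 0.     0.833 -0.554  0.183]
 [ 0.     0.     0.     1.   ]]
```

View pics/w5.png

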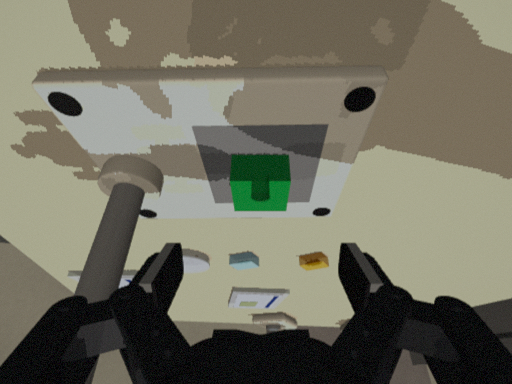

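Green stands exactly where commanded: the wrist view gives (.598,.0749), top at .0474, yaw square to the base. The side camera reads it 2 to 4 mm off, so corrected for that the lens axis is about (.597,.0735). The rim estimates (.177 to .180 m) all favour 40 mm, so yellow is next.

```bash
python3 - <<'E'
from h import *
from bench import manip
for c in("side0","top0","side5"):
    P=cloud(np.load(c+".npz"));x,y,z=np.moveaxis(P,-1,0);m=(np.hypot(x-.597,y-.074)<.03)&(z>.1)&(z<.2);print(c,np.sort(z[m])[:8].round(4))
az=np.radians(-98.5)
p,R=pick((.4335,-.3445),az,.003,.01,.052,.0085)
s=manip.get_state();print(s["qpos"].round(2),s["time_s"])
r=manip.read_camera("wrist");cv2.imwrite("pics/w6.png",r["frame"])
P=cloud(r);x,y,z=np.moveaxis(P,-1,0);hsv=cv2.cvtColor(r["frame"],cv2.COLOR_BGR2HSV)
m=(hsv[...,0]>=20)&(hsv[...,0]<=35)&(hsv[...,1]>120)&(abs(z-.013)<.004)&(np.hypot(x-.433,y+.344)<.05)
print(m.sum(),rect(P,m),np.median(z[m]))
E
```

```text
side0 [0.1788 0.1802 0.1805 0.1808 0.1809 0.1815 0.1825 0.1826]
top0 [0.1787 0.1792 0.1795 0.1854 0.1868 0.1874 0.1904 0.1916]
side5 [0.1803 0.1809 0.181  0.1822 0.1823 0.1823 0.1835 0.1836]
[ 0.69  0.93  0.45  1.5  -0.73  1.45 -1.85] 11.3583
2146 ((0.4329729378223419, -0.34386366605758667), (0.05400155484676361, 0.05208196863532066), 80.48260498046875) 0.012470483540403962
```

View pics/w6.png

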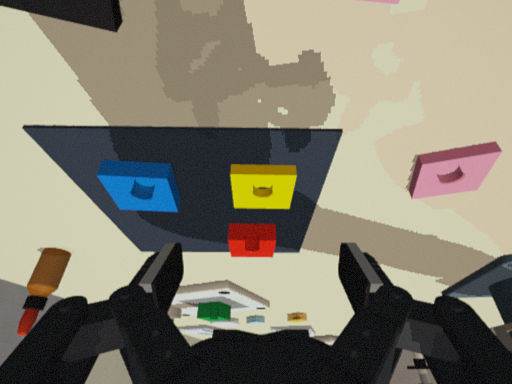

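Yellow is between the fingers at (263,187) and level. The lowest lens points are at .179 to .180, which again gives 40 mm.

```bash
python3 - <<'E'
from h import *
from bench import manip
az=np.radians(-99.5);xy=(.433,-.3439)
p,R=tcp_for(xy,.003,az,.008,.01,.052)
manip.servo_line(p,q(R),speed=.12)
s=manip.get_state();print(s["tcp_pos"]-p,s["wrist_force"].round(1))
manip.set_gripper(0.0)
s=manip.get_state();print(s["gripper_width"]*85,s["wrist_force"].round(1),s["time_s"],s["tcp_pos"]-p)
manip.servo_line(p+[0,0,.03],q(R),speed=.1)
manip.servo_line(p+[0,0,.09],q(R),speed=.2)
np.save("yel_p.npy",p)
r=manip.read_camera("wrist");cv2.imwrite("pics/w7.png",r["frame"]);np.savez("w7.npz",**r)
s=manip.get_state();print(s["gripper_width"]*85,s["time_s"])
P=cloud(r);x,y,z=np.moveaxis(P,-1,0);hsv=cv2.cvtColor(r["frame"],cv2.COLOR_BGR2HSV)
m=(hsv[...,0]>=20)&(hsv[...,0]<=35)&(hsv[...,1]>120)&(np.hypot(x-.433,y+.344)<.05)&(z>.09)
A=np.c_[x[m]-.433,y[m]+.344,np.ones(m.sum())];mm=z[m];print(m.sum(),np.percentile(mm,[5,50,95]).round(4))
E
```

```text
[ 6.16638644e-05 -7.65945576e-04  3.89830831e-04] [ 0.7 -0.5 -0.2]
49.781233394747325 [-1.4 -2.1  5.6] 12.75 [-4.63644144e-05 -8.04874344e-04  8.03534708e-04]
49.46690530662071 13.7
5399 [0.0939 0.1018 0.1025]
```

View pics/w7.png

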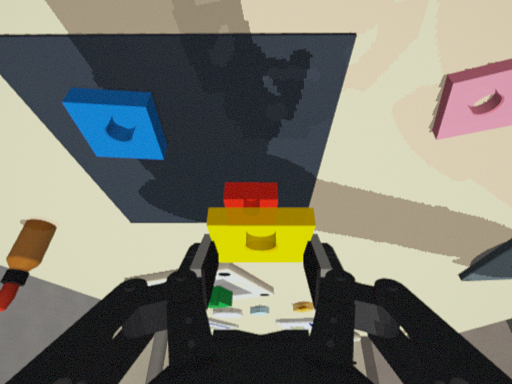

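Yellow is held level (260,232). I'll place it on green.

```bash
python3 - <<'E'
from h import *
from bench import manip
az0=np.radians(-99.5);p=np.load("yel_p.npy");R=Rt(az0,LEAN);xy=(.433,-.3439)
T=(.5973,.0738)
pp,RR=place_pose(p,R,az0,xy,np.radians(-75),.003,.048,T,dz=.002)
manip.goto(pp-RR[:,2]*.1,q(RR))
print(manip.get_state()["gripper_width"]*85)
manip.servo_line(pp,q(RR),speed=.1)
manip.servo_line(pp-[0,0,.0018],q(RR),speed=.02)
s=manip.get_state();print(s["tcp_pos"]-pp,s["wrist_force"].round(1))
r=manip.read_camera("side");save("pics/s8.png",r["frame"],130,130,260,280,4)
manip.set_gripper(1.0)
manip.servo_line(pp-RR[:,2]*.12,q(RR),speed=.15)
r=manip.read_camera("wrist");np.savez("w8.npz",**r);cv2.imwrite("pics/w8.png",r["frame"])
P=cloud(r);x,y,z=np.moveaxis(P,-1,0);hsv=cv2.cvtColor(r["frame"],cv2.COLOR_BGR2HSV)
m=(hsv[...,0]>=20)&(hsv[...,0]<=35)&(hsv[...,1]>120)&(np.hypot(x-.597,y-.074)<.05)&(z>.053)
print(m.sum(),rect(P,m),np.median(z[m]))
A=np.c_[x[m]-.597,y[m]-.074,np.ones(m.sum())];print(np.linalg.lstsq(A,z[m],rcond=None)[0]);print(manip.get_state()["time_s"])
E
```

```text
49.37312884438326
[ 0.00068485 -0.00071231 -0.00115615] [ 1.4 -2.3  5.7]
1855 ((0.597581148147583, 0.07376160472631454), (0.05194070562720299, 0.05455627292394638), 14.74388599395752) 0.05737353165198872
[ 0.0121246  -0.0377353   0.05824304]
18.1
```

View pics/w8.png

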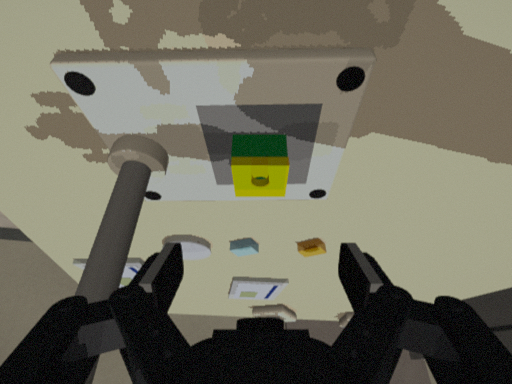

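View pics/s8.png

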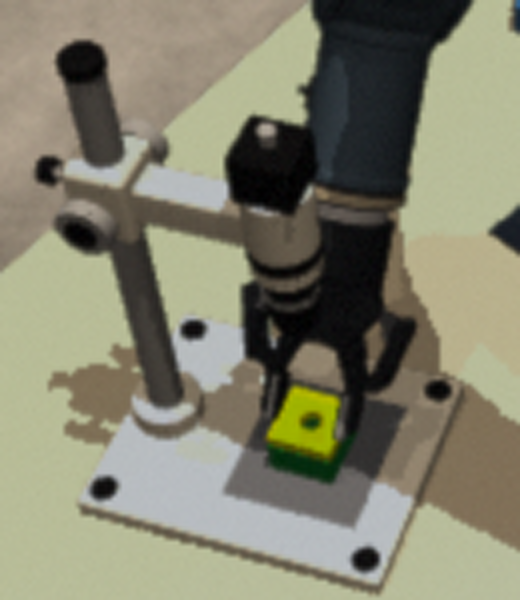

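The stack stands square, top at .0574 to .058, centre (.5976,.0738). There is plenty of time, so I'll take one direct look at the lens rim with the wrist camera to check height and axis.

```bash
python3 - <<'E'
from h import *
from bench import manip
r8=np.load("w8.npz");s=manip.get_state()
# camera pose in tool frame
from scipy.spatial.transform import Rotation as Ro
qt=s["tool_rot"];Rw=Ro.from_quat([*qt[1:],qt[0]]).as_matrix();T=r8["cam_to_world"]
tc=Rw.T@(T[:3,3]-s["tcp_pos"]);fz=Rw.T@T[:3,2];print(tc,fz)
best=None
for azd in (-75,-90,-60,-110):
  for Ld in (45,40,50):
    az=np.radians(azd);R=Rt(az,np.radians(Ld));f=R@fz
    for D in (.34,.30):
        cam=np.array([.597,.0735,.195])-f*D; tcp=cam-R@tc
        j=manip.solve_ik(tcp,q(R))
        print(azd,Ld,D,tcp.round(3),None if j is None else j.round(2))
        if j is not None and best is None: best=(tcp,R)
tcp,R=best
manip.goto(tcp,q(R))
r=manip.read_camera("wrist");np.savez("w9.npz",**r);cv2.imwrite("pics/w9.png",r["frame"]);print(manip.get_state()["time_s"])
print(manip.mark_of("wrist","lens"))
E
```

```text
[ 9.31553232e-05 -8.02890500e-02 -1.42321607e-01] [-4.98600626e-04  3.13768832e-01  9.49499274e-01]
-75 45 0.34 [ 0.635 -0.068  0.304] [ 0.21  0.77  0.33  1.19 -0.78  1.81 -2.31]
-75 45 0.3 [ 0.626 -0.033  0.286] [ 0.16  0.75  0.33  1.29 -0.78  1.73 -2.29]
-75 40 0.34 [ 0.632 -0.058  0.316] [ 0.15  0.72  0.37  1.21 -0.74  1.76 -2.34]
-75 40 0.3 [ 0.623 -0.025  0.295] [ 0.1   0.7   0.36  1.31 -0.75  1.68 -2.32]
-75 50 0.34 [ 0.637 -0.076  0.291] [ 0.26  0.83  0.3   1.16 -0.82  1.85 -2.29]
-75 50 0.3 [ 0.628 -0.041  0.276] [ 0.21  0.8   0.3   1.26 -0.82  1.77 -2.27]
-90 45 0.34 [ 0.597 -0.073  0.304] [ 0.21  0.64  0.39  1.47 -0.86  1.62 -2.34]
-90 45 0.3 [ 0.597 -0.037  0.286] [ 0.17  0.63  0.38  1.54 -0.88  1.55 -2.34]
-90 40 0.34 [ 0.597 -0.063  0.316] [ 0.14  0.6   0.43  1.47 -0.81  1.58 -2.4 ]
-90 40 0.3 [ 0.597 -0.029  0.295] [ 0.1   0.59  0.42  1.54 -0.83  1.51 -2.39]
-90 50 0.34 [ 0.597 -0.082  0.291] [ 0.28  0.69  0.36  1.47 -0.9   1.66 -2.29]
-90 50 0.3 [ 0.597 -0.045  0.276] [ 0.23  0.68  0.35  1.54 -0.92  1.59 -2.28]
-60 45 0.34 [ 0.67  -0.053  0.304] [ 0.21  0.9   0.18  0.8
[... 249 characters left out ...]
-2.26]
-60 50 0.34 [ 0.675 -0.061  0.291] [ 0.36  0.96 -0.2   0.81 -0.49  1.97 -2.47]
-60 50 0.3 [ 0.656 -0.029  0.276] [ 0.19  0.92  0.22  0.97 -0.73  1.96 -2.26]
-110 45 0.34 [ 0.547 -0.064  0.304] [ 0.2   0.46  0.45  1.82 -0.97  1.36 -2.41]
-110 45 0.3 [ 0.559 -0.03   0.286] [ 0.14  0.47  0.43  1.87 -1.02  1.29 -2.41]
-110 40 0.34 [ 0.55  -0.055  0.316] [ 0.1   0.42  0.49  1.8  -0.91  1.32 -2.52]
-110 40 0.3 [ 0.562 -0.023  0.295] [ 0.05  0.43  0.48  1.84 -0.95  1.25 -2.51]
-110 50 0.34 [ 0.544 -0.072  0.291] [ 0.29  0.51  0.4   1.85 -1.03  1.4  -2.31]
-110 50 0.3 [ 0.557 -0.037  0.276] [ 0.23  0.51  0.39  1.89 -1.07  1.33 -2.3 ]
18.8833
[{'centre': [0.599, 0.0759, 0.1801], 'conf': 0.84}]
```

View pics/w9.png

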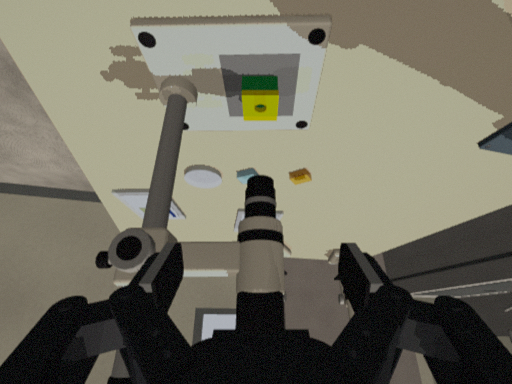

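```bash
python3 - <<'E'
from h import *
r=np.load("w9.npz");P=cloud(r);x,y,z=np.moveaxis(P,-1,0)
m=(np.hypot(x-.597,y-.0735)<.035)&(z>.12)&(z<.24)
print(np.sort(z[m])[:12].round(4))
# cylinder fit of lens barrel, axis vertical, r=.019
from scipy.optimize import least_squares
for lo,hi,rad in ((.182,.230,.019),(.245,.31,.026)):
    mm=(np.hypot(x-.597,y-.0735)<.04)&(z>lo)&(z<hi)
    f=least_squares(lambda c:np.hypot(x[mm]-c[0],y[mm]-c[1])-rad,[.597,.0735],loss="soft_l1",f_scale=.002)
    print(lo,mm.sum(),f.x,np.std(f.fun))
hsv=cv2.cvtColor(r["frame"],cv2.COLOR_BGR2HSV)
m=(hsv[...,0]>=20)&(hsv[...,0]<=35)&(hsv[...,1]>120)&(np.hypot(x-.597,y-.074)<.05)&(z>.055)
print(m.sum(),rect(P,m),np.median(z[m]))
b=(abs(z-.018)<.006)&(np.hypot(x-.597,y-.08)<.16);print("base",np.median(z[b]))
# rim z via bottom pixels near rim centre column
K=r["camera_matrix"];T=r["cam_to_world"]
m2=(np.hypot(x-.597,y-.0735)<.035)&(z>.15)&(z<.24)
for u in range(252,270,3):
    v=np.where(m2[:,u])[0]; print(u,v.min(),P[v.min(),u].round(4),P[v.min()+2,u].round(4))
E
```

```text
[0.1791 0.1791 0.1794 0.1797 0.1799 0.18   0.18   0.18   0.1801 0.1801
 0.1802 0.1802]
0.182 1068 [0.5972808  0.07422143] 0.000946217358854436
0.245 3311 [0.59836716 0.07399145] 0.0027219671276391202
971 ((0.5978460311889648, 0.07283730059862137), (0.05200038105249405, 0.05277341231703758), 14.973388671875) 0.057301596182090186
base 0.017275996390901494
252 176 [0.6104 0.0629 0.1808] [0.6105 0.0625 0.1839]
255 175 [0.6071 0.061  0.18  ] [0.6074 0.0596 0.1836]
258 174 [0.6042 0.0576 0.1801] [0.604  0.0582 0.1825]
261 174 [0.6007 0.0565 0.1801] [0.6007 0.0567 0.1828]
264 175 [0.597  0.0564 0.1811] [0.597  0.0563 0.1839]
267 175 [0.5924 0.0587 0.1791] [0.5933 0.0559 0.1835]
```

The rim measures about .1795 (base .0173, stack top .0573 in the same picture), so it is about 162 mm above the base. That puts the beetle top about 102 mm below the rim, and 45 mm would be worse, so I keep 40. The lens axis is (.5973,.0742). Next is the beetle, after checking which lean is feasible.

```bash
python3 - <<'E'
from h import *
from bench import manip
R=Rt(np.radians(-90),np.radians(20))
manip.goto(np.array([.44,.0,.34]),q(R))
s=manip.get_state();print(s["qpos"].round(2),s["time_s"])
manip.read_camera("wrist")
def m(p,R):
    j=manip.solve_ik(p,q(R)); return None if j is None else (round(float(min((j-LO).min(),(HI-j).min())),2),j.round(2).tolist())
b=(.428,.325)
for a in (45,135,-45,-135):
    p,R=tcp_for(b,0,np.radians(a),.0095,.02,.046); print("pick",a,m(p,R),m(p-R[:,2]*.09,R))
for a in (-60,-75,-90,106,125,140,196,180):
    p,R=tcp_for((.5973,.074),.058,np.radians(a),.0095,.02,.046); print("place",a,m(p,R),m(p-R[:,2]*.1,R))
E
```

```text
[-0.27  0.19  0.54  1.85 -0.46  1.26 -2.7 ] 19.8
pick 45 (0.61, [-0.75, 0.99, -0.0, 1.44, 0.02, 1.38, -1.55]) (0.39, [-0.74, 0.98, -0.04, 1.22, 0.04, 1.6, -1.57])
pick 135 (0.45, [-1.0, 0.83, -0.2, 2.01, 1.02, 0.93, -1.26]) (0.53, [-0.82, 0.79, -0.64, 1.93, 1.01, 1.3, -1.3])
pick -45 (0.22, [-0.43, 0.87, 0.09, 1.87, -0.87, 0.95, -2.0]) (0.32, [-0.39, 0.79, 0.17, 1.77, -0.77, 1.13, -2.07])
pick -135 None None
place -60 (0.31, [-0.09, 0.91, 0.34, 1.55, -0.78, 1.33, -2.0]) (0.36, [-0.04, 0.88, 0.4, 1.38, -0.73, 1.54, -2.06])
place -75 (0.17, [-0.07, 0.86, 0.35, 1.69, -0.92, 1.21, -2.07]) (0.24, [-0.03, 0.81, 0.44, 1.56, -0.85, 1.4, -2.12])
place -90 (0.03, [-0.02, 0.8, 0.28, 1.83, -1.06, 1.04, -2.14]) (0.12, [-0.01, 0.73, 0.44, 1.75, -0.97, 1.25, -2.19])
place 106 (0.63, [-0.17, 0.84, -0.64, 1.83, 1.12, 1.3, -1.16]) (0.45, [-0.15, 0.81, -0.86, 1.74, 1.06, 1.54, -1.14])
place 125 (0.43, [-0.44, 0.72, -0.2, 2.03, 1.21, 0.86, -1.02]) (0.48, [-0.14, 0.7, -0.86, 1.98, 1.19, 1.35, -1.04])
place 140 (0.14, [-0.85, 0.75, 0.47, 2.19, 1.48, 0.31, -1.1]) (0.3, [-0.24, 0.57, -0.64, 2.16, 1.31, 1.04, -0.95])
place 196 (0.08, [0.61, 0.98, -1.29, 2.38, 2.11, 0.97, -0.22]) None
place 180 (0.08, [0.46, 0.98, -1.3, 2.38, 2.01, 1.22, -0.51]) None
```

```bash
python3 - <<'E'
from h import *
from bench import manip
az=np.radians(135)
p,R=pick((.428,.325),az,0,.02,.046,.0095)
s=manip.get_state();print(s["qpos"].round(2),s["time_s"],s["gripper_width"])
r=manip.read_camera("wrist");cv2.imwrite("pics/w10.png",r["frame"]);np.savez("w10.npz",**r)
P=cloud(r);x,y,z=np.moveaxis(P,-1,0);hsv=cv2.cvtColor(r["frame"],cv2.COLOR_BGR2HSV)
m=(np.hypot(x-.428,y-.325)<.045)&(abs(z-.02)<.004)
print(m.sum(),rect(P,m),np.median(z[m]))
print(manip.mark_of("wrist","beetle_top"))
E
```

```text
[-0.82  0.79 -0.63  1.93  1.01  1.3  -1.3 ] 21.5333 0.9984221278163085
1352 ((0.42654040455818176, 0.3255370557308197), (0.04606344550848007, 0.037226732820272446), 47.288150787353516) 0.01941151464235543
[{'centre': [0.4278, 0.322, 0.0189], 'conf': 0.65}, {'centre': [0.4553, -0.2406, 0.0215], 'conf': 0.35}]
```

View pics/w10.png

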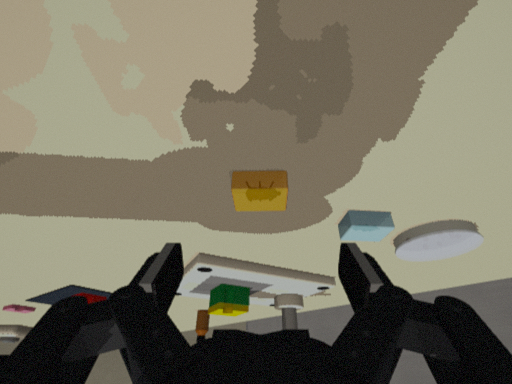

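The amber block with the dark beetle is at (260,190), between the fingers. The clear leaf block is at (365,225), well clear. Grasping the beetle block.

```bash
python3 - <<'E'
from h import *
from bench import manip
az=np.radians(136.8);xy=(.4267,.3252)
p,R=tcp_for(xy,0,az,.0085,.02,.046)
manip.servo_line(p,q(R),speed=.12)
s=manip.get_state();print(s["tcp_pos"]-p,s["wrist_force"].round(1))
manip.set_gripper(0.0)
s=manip.get_state();print(s["gripper_width"]*85,s["wrist_force"].round(1),s["tcp_pos"]-p)
if s["gripper_width"]>.35:
    manip.servo_line(p+[0,0,.03],q(R),speed=.08)
    manip.servo_line(p+[0,0,.12],q(R),speed=.15)
    np.save("bee_p.npy",p)
r=manip.read_camera("wrist");cv2.imwrite("pics/w11.png",r["frame"]);np.savez("w11.npz",**r)
P=cloud(r);x,y,z=np.moveaxis(P,-1,0);m=(np.hypot(x-xy[0],y-xy[1])<.04)&(abs(z-.14)<.006)
f=np.linalg.lstsq(np.c_[x[m]-xy[0],y[m]-xy[1],np.ones(m.sum())],z[m],rcond=None)[0];print(m.sum(),f,rect(P,m))
s=manip.get_state();print(s["gripper_width"]*85,s["time_s"])
for a in (106,112,120):
    pp,RR=place_pose(p,R,az,xy,np.radians(a),0,.058,(.5973,.074),dz=.003)
    for b in(0,.1):
        j=manip.solve_ik(pp-RR[:,2]*b,q(RR));print(a,b,None if j is None else j.round(2))
E
```

```text
[-0.00018569  0.00060603  0.00031657] [-1.   0.7  0.3]
44.32802312983227 [-2.9  1.2  5.5] [-5.69183962e-05  5.77693932e-04  6.56888020e-04]
3598 [-0.01002159  0.00935726  0.13850145] ((0.42512619495391846, 0.3269565999507904), (0.07231146097183228, 0.04046200215816498), 47.30902099609375)
44.24815810152148 24.3167
106 0 [-0.29  0.8  -0.44  1.84  1.04  1.18 -1.1 ]
106 0.1 [-0.35  0.71 -0.48  1.75  0.91  1.32 -1.02]
112 0 [-0.28  0.78 -0.44  1.9   1.11  1.13 -1.08]
112 0.1 [-0.35  0.68 -0.5   1.83  0.97  1.27 -1.  ]
120 0 [-0.28  0.76 -0.45  1.98  1.21  1.07 -1.07]
120 0.1 [-0.34  0.64 -0.53  1.92  1.05  1.2  -0.97]
```

View pics/w11.png

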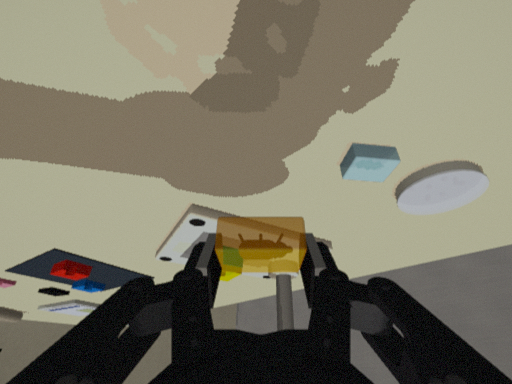

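Held level (260,245). Moving in from the left.

```bash
python3 - <<'E'
from h import *
from bench import manip
az0=np.radians(136.8);xy=(.4267,.3252);p=np.load("bee_p.npy");R=Rt(az0,LEAN)
pp,RR=place_pose(p,R,az0,xy,np.radians(110),0,.058,(.5973,.0741),dz=.003)
np.savez("bplace.npz",pp=pp,RR=RR)
manip.goto(pp-RR[:,2]*.1,q(RR))
s=manip.get_state();print(s["gripper_width"]*85,s["time_s"])
manip.servo_line(pp,q(RR),speed=.08)
s=manip.get_state();print(s["tcp_pos"]-pp,s["wrist_force"].round(1),s["time_s"])
r=manip.read_camera("side");save("pics/s12.png",r["frame"],130,130,260,280,4);np.savez("s12.npz",**r)
r=manip.read_camera("wrist");cv2.imwrite("pics/w12.png",r["frame"]);np.savez("w12.npz",**r)
E
```

```text
44.41629838658132 25.2833
[0.00011859 0.00057752 0.00034554] [ 0.1 -0.5  0.5] 26.6833
```

View pics/s12.png

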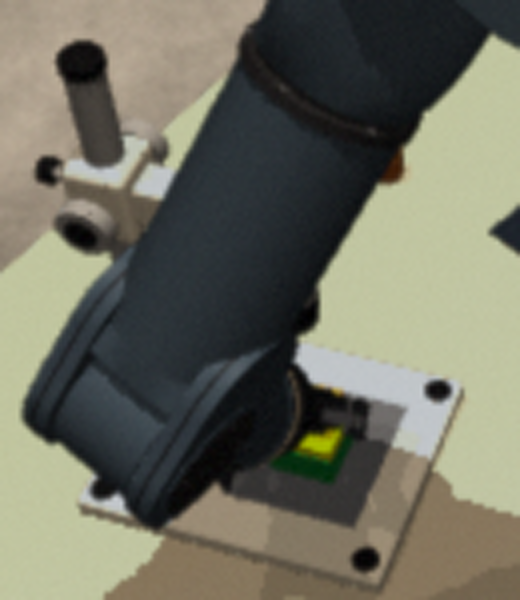

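View pics/w12.png

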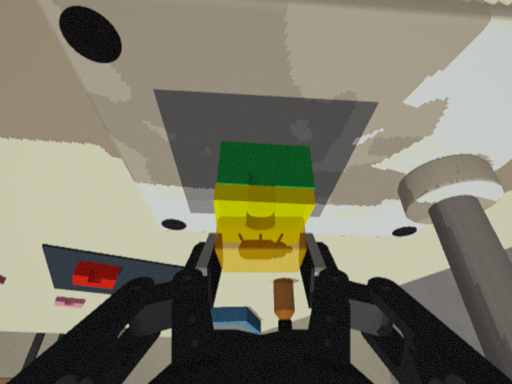

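The block is centred just above the stack and touches nothing else. I'll lower it until it touches, then release.

```bash
python3 - <<'E'
from h import *
from bench import manip
g=np.load("bplace.npz");pp,RR=g["pp"],g["RR"]
f0=manip.get_state()["wrist_force"][2]
for d in (.0015,.002,.0025,.003,.0035,.004):
    manip.servo_line(pp-[0,0,d],q(RR),speed=.02)
    s=manip.get_state();f=s["wrist_force"][2]-f0;print(d,round(f,1),s["tcp_pos"][2]-pp[2])
    if f>4: break
manip.set_gripper(1.0)
manip.servo_line(pp-RR[:,2]*.11,q(RR),speed=.12)
s=manip.get_state();print(s["time_s"])
r=manip.read_camera("wrist");cv2.imwrite("pics/w13.png",r["frame"]);np.savez("w13.npz",**r)
P=cloud(r);x,y,z=np.moveaxis(P,-1,0);m=(np.hypot(x-.597,y-.074)<.04)&(abs(z-.078)<.004)
f=np.linalg.lstsq(np.c_[x[m]-.597,y[m]-.074,np.ones(m.sum())],z[m],rcond=None)[0];print(m.sum(),f,rect(P,m),np.median(z[m]))
print(manip.mark_of("wrist","beetle_top"))
E
```

```text
0.0015 0.2 -0.0015233185142968508
0.002 0.4 -0.002031130749926807
0.0025 2.7 -0.0023164133158290467
0.003 7.1 -0.0023644168681686284
29.35
1182 [ 0.00988642 -0.02875964  0.07727264] ((0.5970413684844971, 0.0749063789844513), (0.046087104827165604, 0.03623113036155701), 19.319700241088867) 0.07736337985251629
[{'centre': [0.5982, 0.0723, 0.0809], 'conf': 0.64}]
```

View pics/w13.png

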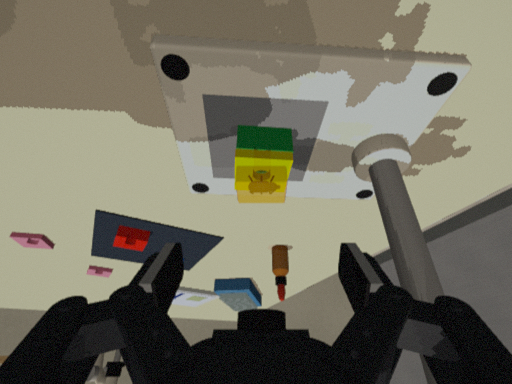

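```bash
python3 - <<'E'
from h import *
from bench import manip
r=manip.read_camera("wrist")
g=np.load("bplace.npz");pp,RR=g["pp"],g["RR"]
manip.servo_line(pp-RR[:,2]*.16+[0,0,.03],q(RR),speed=.15)
r=manip.read_camera("top");save("pics/t14.png",r["frame"],60,80,460,300,2)
print(manip.get_state()["time_s"])
E
```

```text
30.2083
```

View pics/t14.png

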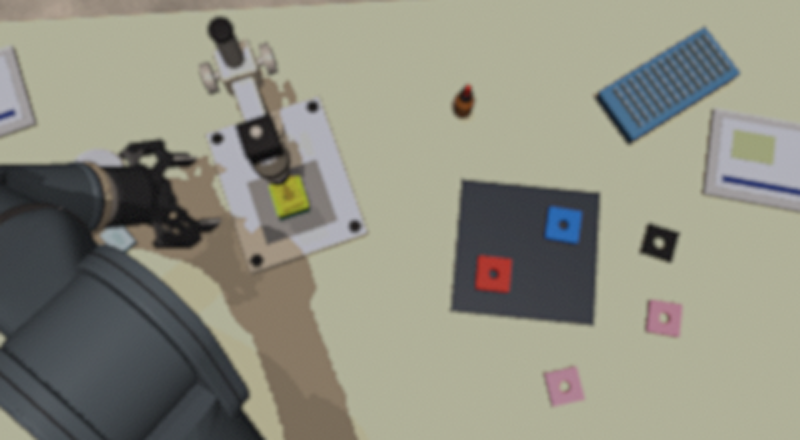

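The stack and beetle block stand under the lens (crop 290,195). Blue (563,225) and red (494,273) are still on the mat, and the gripper is open and clear.

```bash
python3 -c "
from bench import manip
print(manip.get_state()['wrist_force'].round(1)); manip.hand_in()"
```

```text
[ 0.5 -0.3 -0.1]
the job is handed in; nothing more can be done
```

I stacked green (30 mm) and yellow (10 mm) under the lens, set the beetle block on top by lowering it until it touched, and handed in at about 30 s with everything released.

- **Beetle block:** the last wrist picture puts its centre at (0.5970, 0.0749), about 1 mm from the lens axis I measured at (0.5973, 0.0742). It looks upright: the fitted tilt was about 0.03 rad, and the same fit also read about 0.04 rad on the plate stack.
- **Height:** the block's top should be about 102 mm below the rim, inside the ±3.5 mm limit. Rim heights measured from depth ranged from 161.2 to 162.4 mm above the base; the networks' lens marks scattered lower, to about 159 mm. A 40 mm stack fits better than 45 mm, but the switch point is 162.5 mm, so the choice was close.
- **Disagreement:** the side camera read positions 2–4 mm off from the wrist camera. I went with the wrist camera.
- **Other things:** blue and red are still on the mat and the dropper looks undisturbed. The arm hid part of the dish and the leaf in the last top picture; they looked in place in the wrist view while the beetle block was being lifted.

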